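Touch off a casting with three sliding work stops

ROBOT

A 6-joint arm with a two-finger parallel gripper is mounted at the origin on a cart in front of the work surface, level with it; the furniture and walls round the work are solid. World frame = base frame: x ahead of the robot, y to its left, z up, the work surface at z = 0. Lengths are in m, angles in rad, forces in N, time in s.
With the tool pointing down it reaches from about 0.375 to 0.975 m from the base axis. Payload 3.8 kg.
Tool frame: the origin (TCP) lies at the very end of the fingers, on their centre line; the grasp point (between the pads) lies 19 mm behind it (bot.pinch_z is the distance from the TCP to the grasp point, in m); x points along the fingers, y is the direction in which the jaws open and shut, and the axes are right-handed (so a half turn about x gives the same grasp; the last joint's range is limited). The gripper opens to 85 mm and grips with 20 to 120 N. Pads are 22 mm wide; open, the fingers measure 114 mm over their backs; the gripper's body (76 mm by 85 mm) begins 54 mm behind the grasp point. The pads swing forward as they close: fully open they stand 13 mm farther back than shut.
Start: joints at [1.22, 0.264, 1.604, -0, 1.274, -0.037], TCP at [0.208, 0.642, 0.231] pointing down, gripper open.
Joint ranges: [-2.63, 2.63], [-0.94, 2.18], [0.31, 2.57], [-1.31, 4.45], [0, 2.66], [-2.55, 2.55]. Speed limits (rad/s): [2.57, 2.57, 3.14, 3.14, 3.14, 3.14].

INTERFACE

Orientations are given as a rotation vector (axis times angle).
In Python, from workcell import monitor, imaging, finish_job, bot gives the robot as it stands.
- The arm moves only by the tool jog_arm, never from a script. Its argument "rows" is a list of rows, each a list of 7 numbers: the shift along the tool's x, y, z in m, then the turn, a rotation vector about the tool's x, y, z in rad, then the opening in per cent of the stroke, from 0 (shut) to 100 (fully open). A call has 1 to 20 rows; each row is the pose to reach, as a shift and turn from the pose measured when the call began, along the tool's axes at that moment; what a row does not reach only later rows make up. A row lasts 1/10 s, in which the tool goes at most 50 mm and 8.59 degrees, less where a joint would pass 70% of its speed; a pose out of reach is approached as far as the arm can. A call with a gripper value outside its range is refused whole. The fingers move at their own pace and stop on an object; "force" is the grip in N (left out, the last holds). Time passes only in rows, so rows that repeat a pose let the fingers close. It gives the time, the measured TCP pose, the force and the opening at its end, in the units of the state.
- monitor.read_state(): the state, without advancing time (a new reading comes with each control period).
- imaging.read_camera(name): name is "scene" or "top" or "wrist"; returns the picture (420x560x3 uint8, blue, green, red); there is no depth.
- imaging.camera_params(name): a dict with "fx", "fy", "cx", "cy" (pixels), "T" (4x4, takes a point from camera to world coordinates); the wrist camera has in their place "T_tool_cam" (4x4, takes a point from camera to tool coordinates, whose origin is the TCP and whose axes are the tool frame's). Camera axes: x right, y down, z forward; pixel columns grow to the right and rows downward; lengths in m; the calibration is good to about 2 mm. A picture is of the moment at which its call begins: read the wrist's pose just before it. camera_params takes no time and is no camera call.
- finish_job(): hands the job in, once; it reports no verdict.
The state is a dict: "time": time; "q": joint angles; "joint_vel": joint speeds; "joint_torque": joint torques, N m; "tool_pos": TCP position; "tcp_rot": TCP orientation; "wrist_force": force on the tool from outside, world axes, zero at the start; "torque": the same for the moment, N m; "width": opening from 0.0 (shut) to 1.0 (fully open).
Only numpy, scipy, OpenCV 4.12 (cv2) and the standard library are available. Lean on these libraries where they do the work, as an engineer would, in place of code of your own. Each camera call takes 0.05 s, during which the arm holds its last target. There are 200 camera calls.

TASK

Locate the casting where it lies on the fixture plate: slide the two work stops on its long side up one after the other, then the one at its end, until the tip of each just touches the casting and stays in light contact. Feel for the touch and press gently, so that the casting is not shifted, and leave the things around the fixture alone.

Things in the scene. Friction and masses are not known exactly. Their poses are not given: they have to be found in the camera images.
- casting: grey iron bearing housing lying loose on the plate, 2.7 to 3.6 kg; a push over about 13 N shifts it. Flat-sided base 80 (its x) x 130 (its y) x 26 mm high, round boss of 64 mm diameter on top, up to 34 mm. Origin: centre of its underside, 12 mm above the bench. Its -x face (long side) looks to stops a and b, its +y face (an end) to stop c
- casting_corner (a point): upper corner of the casting at its +x, -y edges, 40 and 65 mm from its origin and 26 mm above its underside
- fixture: bare metal fixture plate fixed to the bench, 260 mm along its x, 310 mm along its y, 12 mm thick, with three blue guide blocks (tops 40 mm above the bench). Origin: centre of its underside; x points away from the robot when yaw is 0, z up
- stop_a: sliding work stop facing the casting's long side; the left one of the two as seen from the robot, nearer stop c: a 12 mm steel rod in a blue guide, an upright post on its outer end, a brass tip on its inner end. Origin: on the post's axis at the rod's height, 27 mm above the bench; own +x is the sliding direction, towards the casting, z up. Slides 44 mm in all against about 4 N of friction and stays where it is left; 7 to 39 mm of gap at the start
- stop_a_grip (a point): point to hold stop a: on the axis of its upright post, 45 mm above the stop's origin, inside the round black grip (18 mm diameter, orange band; from 19 mm below to 15 mm above this point), higher than all else on the fixture. The flat end of the stop's brass tip (15 mm diameter) lies 97 to 111 mm from the post's axis along +x: it is screwed out differently on each stop and must be felt
- stop_b: sliding work stop facing the casting's long side, 80 mm to the right of stop a: a 12 mm steel rod in a blue guide, an upright post on its outer end, a brass tip on its inner end. Origin: on the post's axis at the rod's height, 27 mm above the bench; own +x is the sliding direction, towards the casting, z up. Slides 44 mm in all against about 4 N of friction and stays where it is left; 7 to 39 mm of gap at the start
- stop_b_grip (a point): point to hold stop b: on the axis of its upright post, 45 mm above the stop's origin, inside the round black grip (18 mm diameter, orange band; from 19 mm below to 15 mm above this point), higher than all else on the fixture. The flat end of the stop's brass tip (15 mm diameter) lies 97 to 111 mm from the post's axis along +x: it is screwed out differently on each stop and must be felt
- stop_c: sliding work stop facing the casting's end, on the left as seen from the robot: a 12 mm steel rod in a blue guide, an upright post on its outer end, a brass tip on its inner end. Origin: on the post's axis at the rod's height, 27 mm above the bench; own +x is the sliding direction, towards the casting, z up. Slides 44 mm in all against about 4 N of friction and stays where it is left; 7 to 39 mm of gap at the start
- stop_c_grip (a point): point to hold stop c: on the axis of its upright post, 45 mm above the stop's origin, inside the round black grip (18 mm diameter, orange band; from 19 mm below to 15 mm above this point), higher than all else on the fixture. The flat end of the stop's brass tip (15 mm diameter) lies 97 to 111 mm from the post's axis along +x: it is screwed out differently on each stop and must be felt
- flux_bottle: bystander, white bottle with a red cone cap, 38 mm diameter, 86 mm tall. Origin: centre of its underside
- loupe: bystander, black eye loupe, 41 mm diameter, 42 mm tall. Origin: centre of its underside
- gear: bystander, grey toothed gear lying flat, 41 mm diameter, 15 mm thick. Origin: centre of its underside
- tape_measure: bystander, yellow and black tape measure lying on its side, 50 x 76 x 35 mm. Origin: centre of its underside
There are look-alikes about, which are no part of the job. There is more than one size of the casting; the job needs the largest.

How it is judged:
On the way, in this order (a step that is already met when the one before it is completed fails the run):
1. both stops on the long side touch the casting (contact force between each of stop_a, stop_b and casting above 0.3 N), for 0.3 s.
2. the end stop touches it too (all of step 1 and contact force between stop_c and casting above 0.3 N), for 0.3 s.
At the end, for the whole second after the job is handed in: All three stops are in contact with the casting (more than 0.3 N each) and the casting is at rest, its origin and far corner less than 2 mm from where they were at the start (all of step 2 and distance of each of casting, casting_corner from where it was at the start of the episode below 0.002 m and linear speed of casting below 0.005 m/s); the robot touches nothing.
It fails at once if a stop presses on the casting with more than 15 N (contact force between any of stop_a, stop_b, stop_c and casting above 15 N).
It fails at once if the casting is shifted by more than 3 mm (not (distance of casting from where it was at the start of the episode below 0.003 m) or not (distance of casting_corner from where it was at the start of the episode below 0.003 m)).
It fails at once if a bystander is moved by more than 10 mm (distance of any of flux_bottle, loupe, gear, tape_measure from where it was at the start of the episode above 0.01 m).
It also fails if it takes over 69 s, if anything falls off the work surface, if the arm or the gripper's body presses on something with over 40 N, if the wrist force passes 120 N, or if a joint passes its speed limit or range.

## Working session

There is one attempt and no reset: what is moved stays moved. The work goes in short steps, Python scripts to look and compute and a tool call to move; the robot and the scene stay as the last step left them, time stands still between calls to the robot, and variables do not carry over. Pictures are saved under pics/ and viewed, about 8 in all and at most 12, crops included, and the job is handed in when it is done.

Besides the shell and the picture viewer there is one more tool, called after "Call:" by a JSON object that holds its "api" and its "payload", one argument or row to a line. jog_arm: Moves the arm, as the interface text tells. Its arguments: {"type":"object","properties":{"rows":{"type":"array","items":{"type":"array","items":{"type":"number"}}},"force":{"type":"number"}},"required":["rows"]}

```bash
mkdir -p pics; ls
python3 - <<'E'
from workcell import monitor, imaging, bot
import cv2,numpy as np
np.set_printoptions(precision=4,suppress=True)
print(monitor.read_state())
for n in("scene","top"):
    p=imaging.camera_params(n);print(n,p)
    cv2.imwrite(f"pics/{n}0.png",imaging.read_camera(n))
print(imaging.camera_params("wrist"))
E
```

```text
pics
{'time': 0.0, 'q': array([ 1.2201,  0.2648,  1.6054,  0.    ,  1.2737, -0.0369]), 'joint_vel': array([ 0.0005, -0.0013, -0.0002, -0.0007, -0.0004, -0.0003]), 'joint_torque': array([ -0.0022, -51.5143, -36.7301,  -0.0004,   0.0136,   0.    ]), 'tool_pos': array([0.2081, 0.6414, 0.23  ]), 'tcp_rot': array([ 0.2445,  1.5572, -0.248 ]), 'wrist_force': array([0.4502, 0.029 , 0.5901]), 'torque': array([ 0.0344,  0.0261, -0.0479]), 'width': 0.9983520820632182}
scene {'fx': 496.79669293578985, 'fy': 496.79669293578985, 'cx': 279.88450561764296, 'cy': 214.84482005853056, 'T': array([[ 0.8549, -0.3746,  0.3589, -0.0254],
       [-0.5188, -0.615 ,  0.5939, -0.9837],
       [-0.0017, -0.6939, -0.7201,  1.1946],
       [ 0.    ,  0.    ,  0.    ,  1.    ]])}
top {'fx': 521.5175551880294, 'fy': 521.5175551880294, 'cx': 275.24241947284685, 'cy': 213.16147421931828, 'T': array([[ 0.0751, -0.9734,  0.2164,  0.2732],
       [-0.9972, -0.0742,  0.0124, -0.075 ],
       [ 0.004 , -0.2167, -0.9762,  1.2786],
       [ 0.    ,  0.    ,  0.    ,  1.    ]])}
{'fx': 292.05966790540856, 'fy': 292.05966790540856, 'cx': 279.8678080843163, 'cy': 208.90720594529566, 'T_tool_cam': array([[-0.0018, -0.312 ,  0.9501, -0.1423],
       [ 1.    , -0.0002,  0.0018, -0.0008],
       [-0.0004,  0.9501,  0.312 , -0.0812],
       [ 0.    ,  0.    ,  0.    ,  1.    ]])}
```

View pics/top0.png

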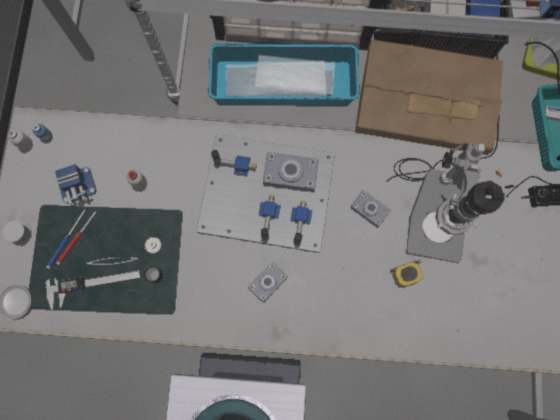

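View pics/scene0.png

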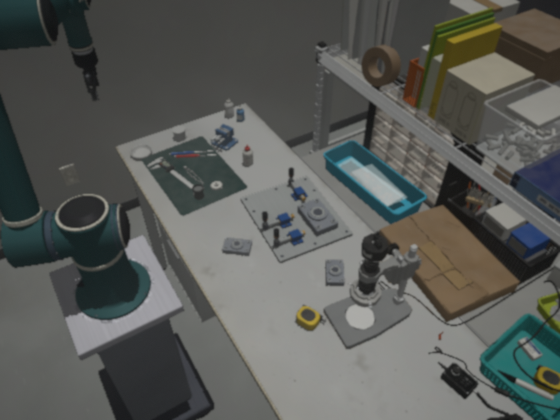

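The top view shows the plate around (267,193) and the casting at (291,170). The grips are at about a (265,236), b (298,240) and c (216,157). I'll enlarge both views next.

Run:
```python
import cv2,numpy as np
a=cv2.imread("pics/top0.png")[130:255,190:340]; b=cv2.imread("pics/scene0.png")[155:265,235:360]
a=cv2.resize(a,None,fx=4,fy=4,interpolation=cv2.INTER_CUBIC)
cv2.imwrite("pics/topc.png",cv2.convertScaleAbs(a,alpha=1.5))
b=cv2.resize(b,None,fx=5,fy=5,interpolation=cv2.INTER_CUBIC)
cv2.imwrite("pics/scenec.png",cv2.convertScaleAbs(b,alpha=1.5))
```

```text
(no output)
```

View pics/topc.png

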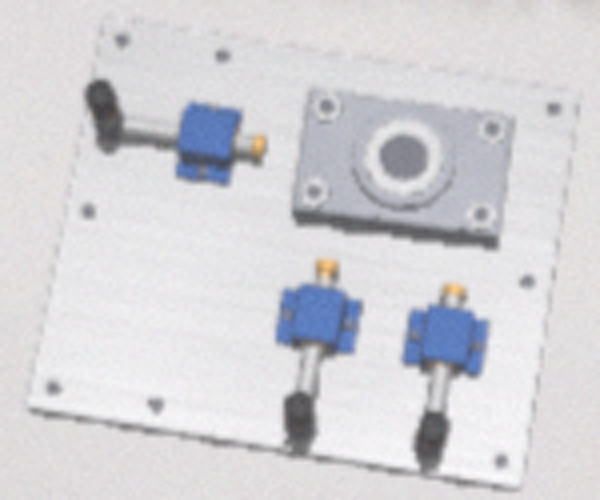

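View pics/scenec.png

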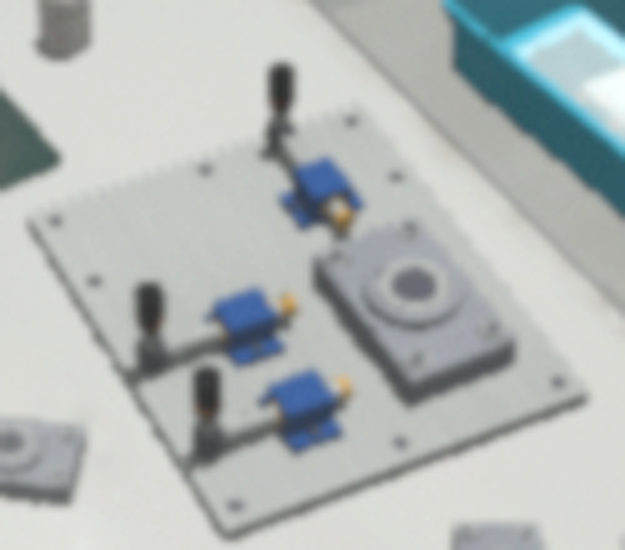

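The crops show the following pixels:

| Item | topc (4x, offset 190,130) | scenec (5x, offset 235,155) |
|---|---|---|
| grip a | (299,415) | (149,310) |
| grip b | (433,437) | (206,392) |
| grip c | (104,108) | (281,87) |

The plate corners in topc are (103,15), (580,92), (520,487) and (30,408). I'll triangulate these.

```bash
cat > h.py <<'E'
import numpy as np
from workcell import monitor, imaging
from scipy.spatial.transform import Rotation as R
np.set_printoptions(precision=4,suppress=True)
def ray(n,uv,T=None,p=None):
    p=p or imaging.camera_params(n); T=p["T"] if T is None else T
    d=T[:3,:3]@[(uv[0]-p["cx"])/p["fx"],(uv[1]-p["cy"])/p["fy"],1]
    return T[:3,3],d/np.linalg.norm(d)
def plane(r,z): return r[0]+r[1]*(z-r[0][2])/r[1][2]
def tri(rs):
    A=sum(np.eye(3)-np.outer(d,d) for o,d in rs); b=sum((np.eye(3)-np.outer(d,d))@o for o,d in rs)
    x=np.linalg.solve(A,b); return x,[np.linalg.norm(np.cross(x-o,d)) for o,d in rs]
def wristray(uv,s):
    p=imaging.camera_params("wrist"); T=np.eye(4); T[:3,:3]=R.from_rotvec(s["tcp_rot"]).as_matrix(); T[:3,3]=s["tool_pos"]
    return ray("wrist",uv,T@p["T_tool_cam"],p)
E
python3 - <<'E'
from h import *
t=lambda u,v:(190+(u+.5)/4-.5,130+(v+.5)/4-.5); s=lambda u,v:(235+(u+.5)/5-.5,155+(v+.5)/5-.5)
for n,a,b in[("a",(299,415),(149,310)),("b",(433,437),(206,392)),("c",(104,108),(281,87))]:
    print(n,tri([ray("top",t(*a)),ray("scene",s(*b))]),plane(ray("top",t(*a)),.07),plane(ray("scene",s(*b)),.07))
c=[plane(ray("top",t(*q)),.012) for q in[(103,15),(580,92),(520,487),(30,408)]]
print(np.array(c),np.mean(c,0))
for i in range(4):
    d=c[(i+1)%4]-c[i];print(np.linalg.norm(d),np.degrees(np.arctan2(d[1],d[0])))
# brass tips z .027, casting upper corners z .038
for q in[(326,268),(454,291),(260,147)]:print("tip",plane(ray("top",t(*q)),.031))
k=[plane(ray("top",t(*q)),.038) for q in[(308,88),(514,114),(498,236),(294,212)]];print(np.array(k))
for i in range(4):
    d=k[(i+1)%4]-k[i];print(np.linalg.norm(d),np.degrees(np.arctan2(d[1],d[0])))
st=monitor.read_state();print(R.from_rotvec(st["tcp_rot"]).as_matrix())
E
```

```text
a (array([ 0.4901, -0.0376,  0.0701]), [np.float64(0.00041942987341634286), np.float64(0.00041942987341615453)]) [ 0.4905 -0.0378  0.07  ] [ 0.4897 -0.0375  0.07  ]
b (array([ 0.4832, -0.1173,  0.0728]), [np.float64(0.0003172208524736711), np.float64(0.0003172208524738902)]) [ 0.4834 -0.1173  0.07  ] [ 0.4848 -0.1152  0.07  ]
c (array([0.6697, 0.0947, 0.0743]), [np.float64(0.0005954810313381222), np.float64(0.0005954810313380866)]) [0.6705 0.0955 0.07  ] [0.6729 0.0988 0.07  ]
[[ 0.752   0.1106  0.012 ]
 [ 0.7234 -0.1983  0.012 ]
 [ 0.4666 -0.1744  0.012 ]
 [ 0.4928  0.1298  0.012 ]] [ 0.6087 -0.0331  0.012 ]
0.31016127136396254 -95.28456713443516
0.2579419149264716 174.70412048398197
0.3053547722767707 85.08492166126425
0.2599546856367326 -4.2349487092892035
tip [ 0.5906 -0.0458  0.031 ]
tip [ 0.5821 -0.1255  0.031 ]
tip [0.6653 0.0013 0.031 ]
[[ 0.7038 -0.0259  0.038 ]
 [ 0.6966 -0.1554  0.038 ]
 [ 0.6172 -0.1501  0.038 ]
 [ 0.6229 -0.0236  0.038 ]]
0.12970866947416262 -93.17461164111106
0.07962100696363594 176.1757807749758
0.126610115115723 87.41290242952789
0.08094410468746702 -1.6153908043710894
[[-0.0007  0.3086  0.9512]
 [-0.0019  0.9512 -0.3086]
 [-1.     -0.0021 -0.0001]]
```

Two views agree within 1 mm. The fixture yaw is about -5° and the edges measure 310 x 259 mm. The gaps are roughly a 28, b 35 and c 24 mm. I'll straddle each grip with half-open jaws along the slide, so the rear pad does the pushing, and go to hover over a first.

Call:
{"api": "jog_arm", "payload": {
  "rows": [
    [0.1,-0.559,0.478,1.344,0,0,45],
    [0.1,-0.559,0.478,1.344,0,0,45],
    [0.1,-0.559,0.478,1.344,0,0,45],
    [0.1,-0.559,0.478,1.344,0,0,45],
    [0.1,-0.559,0.478,1.344,0,0,45],
    [0.1,-0.559,0.478,1.344,0,0,45],
    [0.1,-0.559,0.478,1.344,0,0,45],
    [0.1,-0.559,0.478,1.344,0,0,45],
    [0.1,-0.559,0.478,1.344,0,0,45],
    [0.1,-0.559,0.478,1.344,0,0,45],
    [0.1,-0.559,0.478,1.344,0,0,45],
    [0.1,-0.559,0.478,1.344,0,0,45],
    [0.1,-0.559,0.478,1.344,0,0,45],
    [0.1,-0.559,0.478,1.344,0,0,45],
    [0.1,-0.559,0.478,1.344,0,0,45],
    [0.1,-0.559,0.478,1.344,0,0,45],
    [0.1,-0.559,0.478,1.344,0,0,45],
    [0.1,-0.559,0.478,1.344,0,0,45],
    [0.1,-0.559,0.478,1.344,0,0,45],
    [0.1,-0.559,0.478,1.344,0,0,45]
  ]
}}

```text
time: 2.1
tool_pos: [0.4899, -0.0368, 0.1314]
tcp_rot: [1.27, 1.167, -1.273]
wrist_force: [-0.7, 0.2, -0.0]
width: 0.45
```

Run:
```python
from h import *
import cv2
s=monitor.read_state();print(s["time"],s["tool_pos"],s["wrist_force"],s["width"]);print(R.from_rotvec(s["tcp_rot"]).as_matrix())
cv2.imwrite("pics/w1.png",imaging.read_camera("wrist"))
```

```text
2.1 [ 0.4899 -0.0368  0.1314] [-0.6704  0.1958 -0.0063] 0.4496635350798961
[[-0.0004  0.9964 -0.0848]
 [-0.0018 -0.0848 -0.9964]
 [-1.     -0.0003  0.0019]]
```

View pics/w1.png

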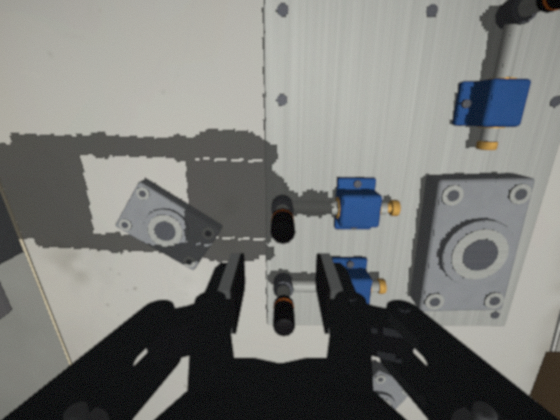

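The wrist view shows grip a's top at (283,228) and grip b's at (284,322). The tip faces are at a (400,208), b (386,287) and c (487,149). The casting's long edge runs from about (438,180) to (424,307). Next I compute positions and gaps.

Run:
```python
from h import *
import cv2
s=monitor.read_state()
w=lambda q,z:plane(wristray(q,s),z)
for n,q,z in[("a top",(283,230),.087),("b top",(284,322),.087),("tipa",(400,208),.027),("tipb",(386,287),.027),("tipc",(487,149),.027),("cast TL",(439,180),.038),("BL",(424,307),.038),("TR",(533,175),.038)]:print(n,w(q,z)[:2])
im=cv2.imread("pics/w1.png")[130:330,330:560]
cv2.imwrite("pics/w1c.png",cv2.convertScaleAbs(cv2.resize(im,None,fx=3.4,fy=3,interpolation=cv2.INTER_CUBIC),alpha=1.3))
```

```text
a top [ 0.4913 -0.0337]
b top [ 0.4858 -0.11  ]
tipa [ 0.595  -0.0462]
tipb [ 0.585  -0.1265]
tipc [ 0.6649 -0.0003]
cast TL [ 0.6215 -0.0205]
BL [ 0.6178 -0.1442]
TR [ 0.6977 -0.0228]
```

View pics/w1c.png

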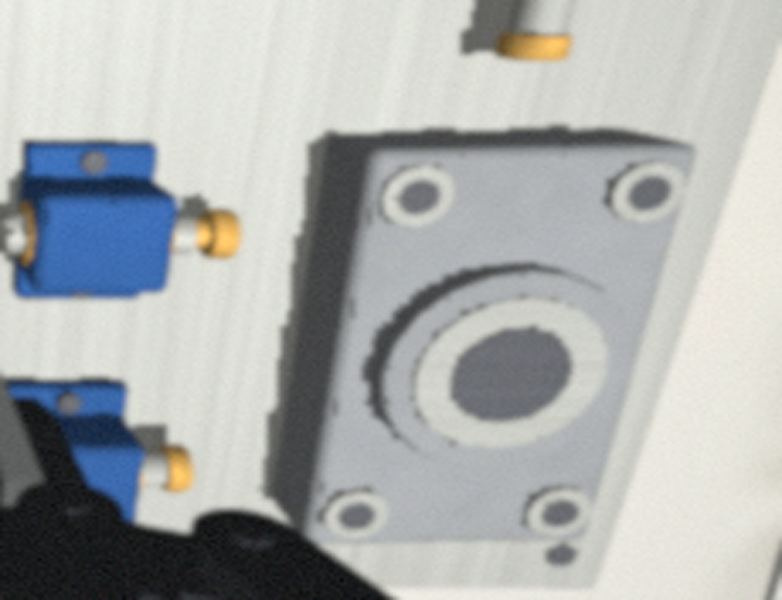

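The edges confirm gaps of about a 26, b 31 and c 22 mm. I'll descend around grip a.

Call:
{"api": "jog_arm", "payload": {
  "rows": [
    [0.03,0,0,0,0,0,45],
    [0.06,0,0,0,0,0,45],
    [0.075,0,0,0,0,0,45],
    [0.081,0,0,0,0,0,45],
    [0.081,0,0,0,0,0,45],
    [0.081,0.005,0,0,0,0,45],
    [0.081,0.01,0,0,0,0,45],
    [0.081,0.015,0,0,0,0,45],
    [0.081,0.018,0,0,0,0,45],
    [0.081,0.02,0,0,0,0,45],
    [0.081,0.02,0,0,0,0,45]
  ]
}}

```text
time: 3.25
tool_pos: [0.5102, -0.0388, 0.0505]
tcp_rot: [1.27, 1.166, -1.273]
wrist_force: [-3.3, -0.0, 2.2]
width: 0.45
```

Run:
```python
from h import *
import cv2
s=monitor.read_state();print(s["time"],s["tool_pos"],s["wrist_force"],s["width"])
cv2.imwrite("pics/w2.png",imaging.read_camera("wrist"))
```

```text
3.25 [ 0.5102 -0.0388  0.0505] [-3.2841 -0.012   2.2323] 0.45046201117130014
```

View pics/w2.png

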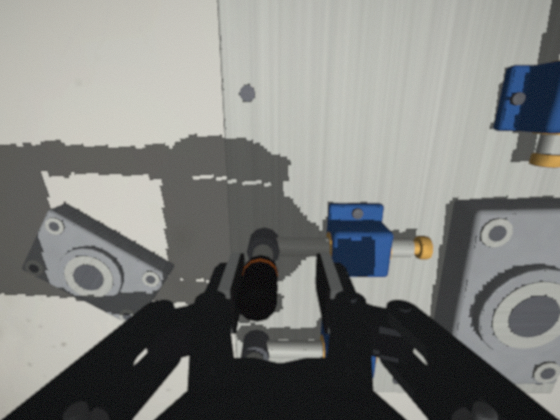

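Grip a rests against the rear (left) pad, and the force is -3.3 N, which is sliding friction only. The remaining gap is about 15 mm, so I'll advance.

Call:
{"api": "jog_arm", "payload": {
  "rows": [
    [0,0.0015,0,0,0,0,45],
    [0,0.003,0,0,0,0,45],
    [0,0.0045,0,0,0,0,45],
    [0,0.006,0,0,0,0,45],
    [0,0.0075,0,0,0,0,45],
    [0,0.009,0,0,0,0,45],
    [0,0.01,0,0,0,0,45],
    [0,0.01,0,0,0,0,45]
  ]
}}

```text
time: 4.1
tool_pos: [0.5203, -0.0397, 0.0504]
tcp_rot: [1.27, 1.166, -1.272]
wrist_force: [-3.9, -0.4, 1.1]
width: 0.452
```

Run:
```python
from h import *
import cv2
s=monitor.read_state();print(s["time"],s["tool_pos"],s["wrist_force"],s["torque"])
cv2.imwrite("pics/w3.png",cv2.resize(imaging.read_camera("wrist")[190:330,320:560],None,fx=3,fy=3))
```

```text
4.1 [ 0.5203 -0.0397  0.0504] [-3.9295 -0.4048  1.1052] [0.0516 0.5647 0.0248]
```

View pics/w3.png

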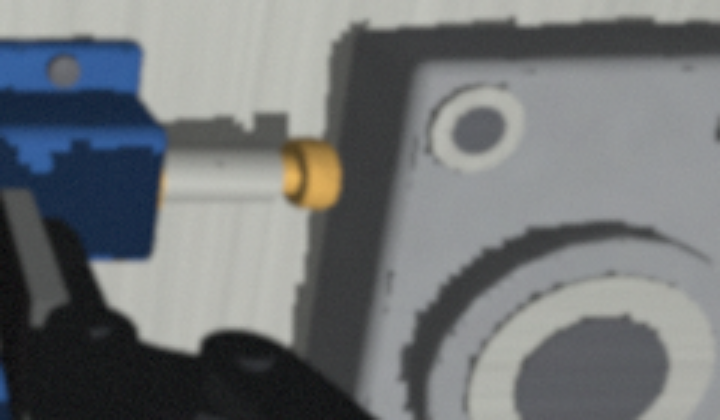

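The tip face is at crop (340,175), which is image (433,248). The casting's upper edge on that row is at crop (398,175), image (452.7,248).

Run:
```python
from h import *
s=monitor.read_state()
print(plane(wristray((433.3,248.3),s),.027),plane(wristray((452.6,248.3),s),.038))
```

```text
[ 0.6146 -0.0482  0.027 ] [ 0.6199 -0.0433  0.038 ]
```

The gap is about 5 mm. I'll advance 3 mm, then creep.

Call:
{"api": "jog_arm", "payload": {
  "rows": [
    [0,0.001,0,0,0,0,45],
    [0,0.002,0,0,0,0,45],
    [0,0.003,0,0,0,0,45],
    [0,0.003,0,0,0,0,45]
  ]
}}

```text
time: 4.55
tool_pos: [0.5235, -0.04, 0.0504]
tcp_rot: [1.27, 1.166, -1.272]
wrist_force: [-4.3, -0.6, 2.4]
width: 0.449
```

Call:
{"api": "jog_arm", "payload": {
  "rows": [
    [0,0.0004,0,0,0,0,45],
    [0,0.0008,0,0,0,0,45],
    [0,0.0008,0,0,0,0,45]
  ]
}}

```text
time: 4.85
tool_pos: [0.5244, -0.0401, 0.0504]
tcp_rot: [1.27, 1.166, -1.272]
wrist_force: [-4.5, 0.4, 3.2]
width: 0.45
```

Call:
{"api": "jog_arm", "payload": {
  "rows": [
    [0,0.0003,0,0,0,0,45],
    [0,0.0006,0,0,0,0,45],
    [0,0.0006,0,0,0,0,45]
  ]
}}

```text
time: 5.15
tool_pos: [0.525, -0.0402, 0.0504]
tcp_rot: [1.27, 1.166, -1.272]
wrist_force: [-3.1, -0.5, 2.5]
width: 0.446
```

Call:
{"api": "jog_arm", "payload": {
  "rows": [
    [0,0.0003,0,0,0,0,45],
    [0,0.0006,0,0,0,0,45],
    [0,0.0006,0,0,0,0,45]
  ]
}}

```text
time: 5.45
tool_pos: [0.5256, -0.0402, 0.0504]
tcp_rot: [1.27, 1.166, -1.272]
wrist_force: [-3.5, -0.1, 1.7]
width: 0.452
```

Call:
{"api": "jog_arm", "payload": {
  "rows": [
    [0,0.0003,0,0,0,0,45],
    [0,0.0006,0,0,0,0,45],
    [0,0.0006,0,0,0,0,45]
  ]
}}

```text
time: 5.75
tool_pos: [0.5263, -0.0403, 0.0504]
tcp_rot: [1.27, 1.165, -1.272]
wrist_force: [-4.7, -1.7, 2.7]
width: 0.452
```

Call:
{"api": "jog_arm", "payload": {
  "rows": [
    [0,0.0003,0,0,0,0,45],
    [0,0.0005,0,0,0,0,45],
    [0,0.0005,0,0,0,0,45]
  ]
}}

```text
time: 6.05
tool_pos: [0.5269, -0.0403, 0.0504]
tcp_rot: [1.271, 1.165, -1.272]
wrist_force: [-3.6, -0.4, 2.0]
width: 0.446
```

Run:
```python
from h import *
import cv2
for i in range(4):
    s=monitor.read_state();im=imaging.read_camera("wrist");print(s["time"],s["tool_pos"],s["wrist_force"],s["torque"])
cv2.imwrite("pics/w4.png",cv2.resize(im[210:290,380:500],None,fx=5,fy=5,interpolation=cv2.INTER_CUBIC))
```

```text
6.05 [ 0.5269 -0.0403  0.0504] [-3.6472 -0.4336  1.966 ] [-0.0442  0.6843  0.0295]
6.1 [ 0.5269 -0.0403  0.0504] [-4.2135  0.463   2.7506] [-0.0138  0.6377  0.018 ]
6.15 [ 0.5268 -0.0403  0.0504] [-3.8506  0.2713  2.0275] [-0.0425  0.6542  0.0012]
6.2 [ 0.5269 -0.0403  0.0504] [-3.3967  0.4747  1.8268] [-0.0203  0.6603  0.0179]
```

View pics/w4.png

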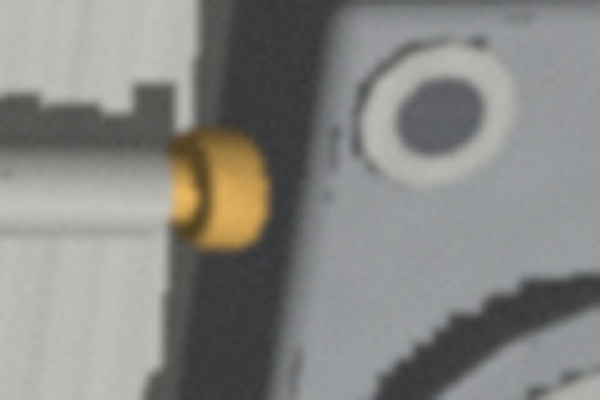

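The tip face (crop x≈268) is a mm or so from the face, with no force rise yet. I keep creeping.

Call:
{"api": "jog_arm", "payload": {
  "rows": [
    [0,0.0003,0,0,0,0,45],
    [0,0.0006,0,0,0,0,45],
    [0,0.0006,0,0,0,0,45]
  ]
}}

```text
time: 6.55
tool_pos: [0.5275, -0.0404, 0.0504]
tcp_rot: [1.271, 1.165, -1.272]
wrist_force: [-3.7, 0.3, 2.6]
width: 0.451
```

Call:
{"api": "jog_arm", "payload": {
  "rows": [
    [0,0.0003,0,0,0,0,45],
    [0,0.0006,0,0,0,0,45],
    [0,0.0006,0,0,0,0,45]
  ]
}}

```text
time: 6.85
tool_pos: [0.5282, -0.0404, 0.0504]
tcp_rot: [1.271, 1.165, -1.272]
wrist_force: [-3.7, 0.0, 2.8]
width: 0.455
```

Call:
{"api": "jog_arm", "payload": {
  "rows": [
    [0,0.0003,0,0,0,0,45],
    [0,0.0006,0,0,0,0,45],
    [0,0.0006,0,0,0,0,45]
  ]
}}

```text
time: 7.15
tool_pos: [0.5288, -0.0405, 0.0504]
tcp_rot: [1.271, 1.165, -1.272]
wrist_force: [-4.9, 0.3, 2.0]
width: 0.45
```

```bash
cat > f.py <<'E'
from h import *
F=[];Q=[]
for i in range(5):
    s=monitor.read_state();imaging.read_camera("top");F.append(s["wrist_force"]);Q.append(s["torque"])
print(s["time"],s["tool_pos"],np.mean(F,0),np.std(F,0),np.mean(Q,0))
E
python3 f.py
```

```text
7.35 [ 0.5288 -0.0405  0.0504] [-4.2656 -0.4439  2.1974] [0.3976 0.5031 0.5459] [-0.0302  0.6243  0.0166]
```

Call:
{"api": "jog_arm", "payload": {
  "rows": [
    [0,0.0003,0,0,0,0,45],
    [0,0.0006,0,0,0,0,45],
    [0,0.0006,0,0,0,0,45]
  ]
}}

```text
time: 7.7
tool_pos: [0.5291, -0.0405, 0.0503]
tcp_rot: [1.27, 1.166, -1.272]
wrist_force: [-4.6, -0.2, 3.6]
width: 0.453
```

```bash
python3 f.py
```

```text
7.9 [ 0.5291 -0.0405  0.0504] [-4.8522  0.0139  3.0021] [0.5104 0.357  0.3646] [-0.0145  0.8527  0.0094]
```

Resistance: the tip advanced only 0.3 of 0.6 mm and the torque rose from 0.63 to 0.85. One more slight push should give a firm light contact.

Call:
{"api": "jog_arm", "payload": {
  "rows": [
    [0,0.0004,0,0,0,0,45],
    [0,0.0006,0,0,0,0,45],
    [0,0.0006,0,0,0,0,45]
  ]
}}

```text
time: 8.25
tool_pos: [0.5291, -0.0405, 0.0503]
tcp_rot: [1.27, 1.167, -1.273]
wrist_force: [-6.2, -1.1, 3.6]
width: 0.449
```

```bash
python3 f.py
```

```text
8.45 [ 0.5291 -0.0405  0.0503] [-5.9602 -0.4405  4.0981] [0.3763 0.5586 0.3491] [0.0059 0.9609 0.0131]
```

Call:
{"api": "jog_arm", "payload": {
  "rows": [
    [0,0.0004,0,0,0,0,45],
    [0,0.0008,0,0,0,0,45],
    [0,0.0008,0,0,0,0,45]
  ]
}}

```text
time: 8.8
tool_pos: [0.5291, -0.0405, 0.0503]
tcp_rot: [1.269, 1.168, -1.274]
wrist_force: [-6.6, -0.3, 4.9]
width: 0.449
```

```bash
python3 f.py
```

```text
9.0 [ 0.5291 -0.0405  0.0503] [-6.0333 -0.3103  4.8925] [0.4357 0.35   0.3194] [-0.0316  1.0503  0.0282]
```

Stop a holds at about 2 N of contact. I back off 9 mm, lift, and move to stop b.

Call:
{"api": "jog_arm", "payload": {
  "rows": [
    [0,-0.002,0,0,0,0,45],
    [0,-0.005,0,0,0,0,45],
    [0,-0.009,0,0,0,0,45],
    [0,-0.0095,0,0,0,0,45],
    [-0.02,-0.0095,0,0,0,0,45],
    [-0.05,-0.0095,0,0,0,0,45],
    [-0.06,-0.0095,0,0,0,0,45],
    [-0.06,-0.025,0.03,0,0,0,45],
    [-0.06,-0.039,0.06,0,0,0,45],
    [-0.06,-0.039,0.08,0,0,0,45],
    [-0.06,-0.039,0.08,0,0,0,45]
  ]
}}

```text
time: 10.15
tool_pos: [0.4832, -0.1186, 0.1103]
tcp_rot: [1.271, 1.166, -1.276]
wrist_force: [0.4, 0.5, 1.0]
width: 0.456
```

```bash
python3 f.py
python3 - <<'E'
from h import *
print(R.from_rotvec(monitor.read_state()["tcp_rot"]).as_matrix())
E
```

```text
10.35 [ 0.4838 -0.1162  0.1103] [0.0463 0.3493 0.0795] [0.4367 0.3909 0.502 ] [-0.0101 -0.004   0.0111]
[[-0.0026  0.9965 -0.0841]
 [-0.0015 -0.0841 -0.9965]
 [-1.     -0.0024  0.0017]]
```

Call:
{"api": "jog_arm", "payload": {
  "rows": [
    [0.03,0,0,0,0,0,45],
    [0.055,0,0,0,0,0,45],
    [0.06,0,0,0,0,0,45],
    [0.06,0.004,0,0,0,0,45],
    [0.06,0.008,0,0,0,0,45],
    [0.06,0.01,0,0,0,0,45],
    [0.06,0.012,0,0,0,0,45],
    [0.06,0.014,0,0,0,0,45],
    [0.06,0.016,0,0,0,0,45],
    [0.06,0.018,0,0,0,0,45],
    [0.06,0.02,0,0,0,0,45],
    [0.06,0.022,0,0,0,0,45],
    [0.06,0.024,0,0,0,0,45],
    [0.06,0.026,0,0,0,0,45],
    [0.06,0.028,0,0,0,0,45],
    [0.06,0.03,0,0,0,0,45],
    [0.06,0.032,0,0,0,0,45],
    [0.06,0.033,0,0,0,0,45],
    [0.06,0.034,0,0,0,0,45],
    [0.06,0.034,0,0,0,0,45]
  ]
}}

```text
time: 12.4
tool_pos: [0.5177, -0.1191, 0.0502]
tcp_rot: [1.269, 1.168, -1.273]
wrist_force: [-3.5, -1.3, 1.6]
width: 0.45
```

```bash
python3 f.py
python3 - <<'E'
from h import *
import cv2
s=monitor.read_state();im=imaging.read_camera("wrist");print(s["tool_pos"])
cv2.imwrite("pics/w5.png",cv2.resize(im[180:320,340:540],None,fx=4,fy=4,interpolation=cv2.INTER_CUBIC))
E
```

```text
12.6 [ 0.5177 -0.1191  0.0502] [-2.9361 -0.6217  1.7566] [0.6494 0.6017 0.2567] [-0.124   0.4643  0.0334]
[ 0.5177 -0.1191  0.0502]
```

View pics/w5.png

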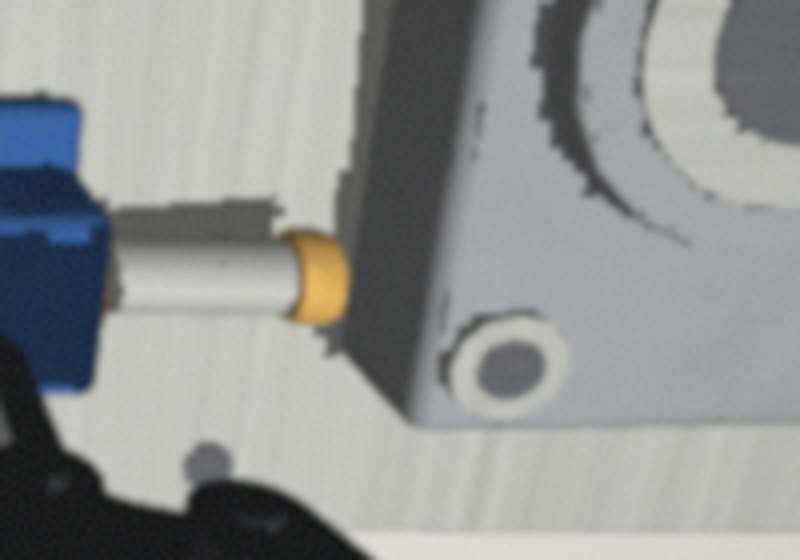

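Tip b's end is at crop (349,277) and the casting's upper edge at (428,277). That is 19.8 px apart, like stop a with about 8.8 mm left. I advance 6.5 mm, then creep.

Call:
{"api": "jog_arm", "payload": {
  "rows": [
    [0,0.0015,0,0,0,0,45],
    [0,0.003,0,0,0,0,45],
    [0,0.0045,0,0,0,0,45],
    [0,0.0055,0,0,0,0,45],
    [0,0.0065,0,0,0,0,45],
    [0,0.0065,0,0,0,0,45]
  ]
}}

```text
time: 13.3
tool_pos: [0.5244, -0.1197, 0.0502]
tcp_rot: [1.269, 1.168, -1.273]
wrist_force: [-3.6, -1.0, 2.3]
width: 0.451
```

```bash
python3 f.py
```

```text
13.5 [ 0.5244 -0.1197  0.0502] [-3.2049 -1.3315  1.6737] [0.2581 0.3148 0.5534] [-0.1709  0.4968  0.0113]
```

Call:
{"api": "jog_arm", "payload": {
  "rows": [
    [0,0.0003,0,0,0,0,45],
    [0,0.0006,0,0,0,0,45],
    [0,0.0006,0,0,0,0,45]
  ]
}}

```text
time: 13.85
tool_pos: [0.5249, -0.1197, 0.0502]
tcp_rot: [1.269, 1.168, -1.273]
wrist_force: [-2.6, -1.8, 2.3]
width: 0.449
```

Call:
{"api": "jog_arm", "payload": {
  "rows": [
    [0,0.0003,0,0,0,0,45],
    [0,0.0006,0,0,0,0,45],
    [0,0.0006,0,0,0,0,45]
  ]
}}

```text
time: 14.15
tool_pos: [0.5255, -0.1198, 0.0502]
tcp_rot: [1.269, 1.168, -1.273]
wrist_force: [-3.5, -0.7, 3.0]
width: 0.447
```

Call:
{"api": "jog_arm", "payload": {
  "rows": [
    [0,0.0003,0,0,0,0,45],
    [0,0.0006,0,0,0,0,45],
    [0,0.0006,0,0,0,0,45]
  ]
}}

```text
time: 14.45
tool_pos: [0.5262, -0.1198, 0.0502]
tcp_rot: [1.269, 1.168, -1.273]
wrist_force: [-5.0, -0.2, 1.8]
width: 0.452
```

Call:
{"api": "jog_arm", "payload": {
  "rows": [
    [0,0.0003,0,0,0,0,45],
    [0,0.0006,0,0,0,0,45],
    [0,0.0006,0,0,0,0,45]
  ]
}}

```text
time: 14.75
tool_pos: [0.5268, -0.1199, 0.0502]
tcp_rot: [1.269, 1.168, -1.273]
wrist_force: [-4.2, -0.2, 1.8]
width: 0.454
```

Call:
{"api": "jog_arm", "payload": {
  "rows": [
    [0,0.0003,0,0,0,0,45],
    [0,0.0006,0,0,0,0,45],
    [0,0.0006,0,0,0,0,45]
  ]
}}

```text
time: 15.05
tool_pos: [0.5275, -0.1199, 0.0502]
tcp_rot: [1.269, 1.168, -1.273]
wrist_force: [-3.5, -1.7, 2.4]
width: 0.451
```

```bash
python3 f.py
```

```text
15.25 [ 0.5275 -0.1199  0.0502] [-3.6588 -0.9691  2.4993] [0.5671 0.4962 0.0895] [-0.1771  0.6439  0.0234]
```

Call:
{"api": "jog_arm", "payload": {
  "rows": [
    [0,0.0003,0,0,0,0,45],
    [0,0.0005,0,0,0,0,45],
    [0,0.0005,0,0,0,0,45]
  ]
}}

```text
time: 15.6
tool_pos: [0.5279, -0.12, 0.0502]
tcp_rot: [1.269, 1.168, -1.273]
wrist_force: [-3.2, -0.8, 1.9]
width: 0.45
```

```bash
python3 f.py
```

```text
15.8 [ 0.528  -0.12    0.0502] [-3.8437 -1.0601  2.4608] [0.5756 0.2523 0.5094] [-0.2051  0.6829  0.0407]
```

Call:
{"api": "jog_arm", "payload": {
  "rows": [
    [0,0.0003,0,0,0,0,45],
    [0,0.0006,0,0,0,0,45],
    [0,0.0006,0,0,0,0,45]
  ]
}}

```text
time: 16.15
tool_pos: [0.528, -0.12, 0.0502]
tcp_rot: [1.268, 1.169, -1.274]
wrist_force: [-5.4, -0.1, 4.0]
width: 0.449
```

```bash
python3 f.py
```

```text
16.35 [ 0.528  -0.12    0.0502] [-5.6549 -1.0701  4.2001] [0.5612 0.4835 0.5065] [-0.2044  0.9331  0.0317]
```

Stop b has met the casting: no advance, and the force rose from 3.8 to 5.7 N. One small extra press, as with a.

Call:
{"api": "jog_arm", "payload": {
  "rows": [
    [0,0.0004,0,0,0,0,45],
    [0,0.0007,0,0,0,0,45],
    [0,0.0007,0,0,0,0,45]
  ]
}}

```text
time: 16.7
tool_pos: [0.528, -0.12, 0.0501]
tcp_rot: [1.268, 1.17, -1.275]
wrist_force: [-6.4, -0.8, 4.0]
width: 0.451
```

```bash
python3 f.py
```

```text
16.9 [ 0.528  -0.12    0.0501] [-6.1823 -1.3058  3.9366] [0.4716 0.4388 0.7807] [-0.1763  1.023   0.0335]
```

Stop b is set. I retract, lift, and go to stop c with a quarter turn so the jaws line up with its slide.

Call:
{"api": "jog_arm", "payload": {
  "rows": [
    [0,-0.002,0,0,0,0,45],
    [0,-0.005,0,0,0,0,45],
    [0,-0.009,0,0,0,0,45],
    [0,-0.0095,0,0,0,0,45],
    [-0.02,-0.0095,0,0,0,0,45],
    [-0.05,-0.0095,0,0,0,0,45],
    [-0.075,-0.0095,0,0,0,0,45],
    [-0.075,-0.0095,0,0,0,0,45],
    [-0.075,0.123,-0.226,-1.571,0,0,45],
    [-0.075,0.123,-0.226,-1.571,0,0,45],
    [-0.075,0.123,-0.226,-1.571,0,0,45],
    [-0.075,0.123,-0.226,-1.571,0,0,45],
    [-0.075,0.123,-0.226,-1.571,0,0,45],
    [-0.075,0.123,-0.226,-1.571,0,0,45],
    [-0.075,0.123,-0.226,-1.571,0,0,45],
    [-0.075,0.123,-0.226,-1.571,0,0,45],
    [-0.075,0.123,-0.226,-1.571,0,0,45],
    [-0.075,0.123,-0.226,-1.571,0,0,45],
    [-0.075,0.123,-0.226,-1.571,0,0,45],
    [-0.075,0.123,-0.226,-1.571,0,0,45]
  ]
}}

```text
time: 18.95
tool_pos: [0.6693, 0.095, 0.1228]
tcp_rot: [0.064, 1.575, -0.067]
wrist_force: [0.0, 0.7, 0.1]
width: 0.453
```

Call:
{"api": "jog_arm", "payload": {
  "rows": [
    [0,0,0,0,0,0,45],
    [0,0,0,0,0,0,45]
  ]
}}

```text
time: 19.15
tool_pos: [0.6688, 0.0951, 0.1219]
tcp_rot: [0.065, 1.577, -0.068]
wrist_force: [0.4, -0.6, -0.1]
width: 0.448
```

```bash
python3 f.py
python3 - <<'E'
from h import *
import cv2
s=monitor.read_state();im=imaging.read_camera("wrist");print(s["tool_pos"]);print(R.from_rotvec(s["tcp_rot"]).as_matrix())
cv2.imwrite("pics/w6.png",im)
E
```

```text
19.35 [0.6693 0.0951 0.1227] [-0.1519  0.0914 -0.0958] [0.3075 0.5855 0.6555] [-0.0122 -0.0088  0.017 ]
[0.6693 0.095  0.1228]
[[-0.0055  0.0841  0.9964]
 [-0.0015  0.9965 -0.0841]
 [-1.     -0.0019 -0.0054]]
```

View pics/w6.png

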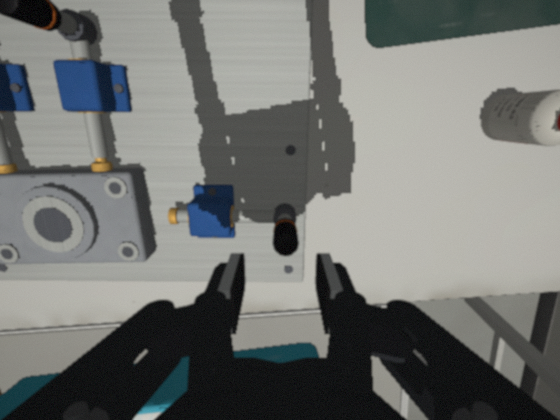

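Both long-side tips (100,165) and (8,168) reach the casting's edge. Grip c's top is at (285,243), its tip face at (169,216), and the casting's end at (148,216).

Run:
```python
from h import *
s=monitor.read_state()
print(plane(wristray((285,243),s),.087),plane(wristray((169,216),s),.027),plane(wristray((147,216),s),.038))
```

```text
[0.6705 0.0981 0.087 ] [ 0.6641 -0.001   0.027 ] [ 0.6592 -0.0144  0.038 ]
```

Call:
{"api": "jog_arm", "payload": {
  "rows": [
    [0.03,0,0,0,0,0,45],
    [0.06,0,0,0,0,0,45],
    [0.0725,0,0,0,0,0,45],
    [0.0725,0,0,0,0,0,45],
    [0.0725,-0.004,0,0,0,0,45],
    [0.0725,-0.008,0,0,0,0,45],
    [0.0725,-0.01,0,0,0,0,45],
    [0.0725,-0.012,0,0,0,0,45],
    [0.0725,-0.014,0,0,0,0,45],
    [0.0725,-0.016,0,0,0,0,45],
    [0.0725,-0.018,0,0,0,0,45],
    [0.0725,-0.019,0,0,0,0,45],
    [0.0725,-0.019,0,0,0,0,45]
  ]
}}

```text
time: 20.75
tool_pos: [0.6677, 0.0758, 0.0507]
tcp_rot: [0.065, 1.575, -0.068]
wrist_force: [1.6, 4.1, 2.1]
width: 0.453
```

```bash
python3 f.py
python3 - <<'E'
from h import *
import cv2
s=monitor.read_state();im=imaging.read_camera("wrist");print(s["tool_pos"])
cv2.imwrite("pics/w7.png",cv2.resize(im[170:310,60:260],None,fx=4,fy=4,interpolation=cv2.INTER_CUBIC))
E
```

```text
20.95 [0.6671 0.0758 0.0501] [1.4909 3.1011 1.856 ] [0.1059 0.6489 0.1826] [ 0.5387 -0.2845 -0.005 ]
[0.6671 0.0758 0.0501]
```

View pics/w7.png

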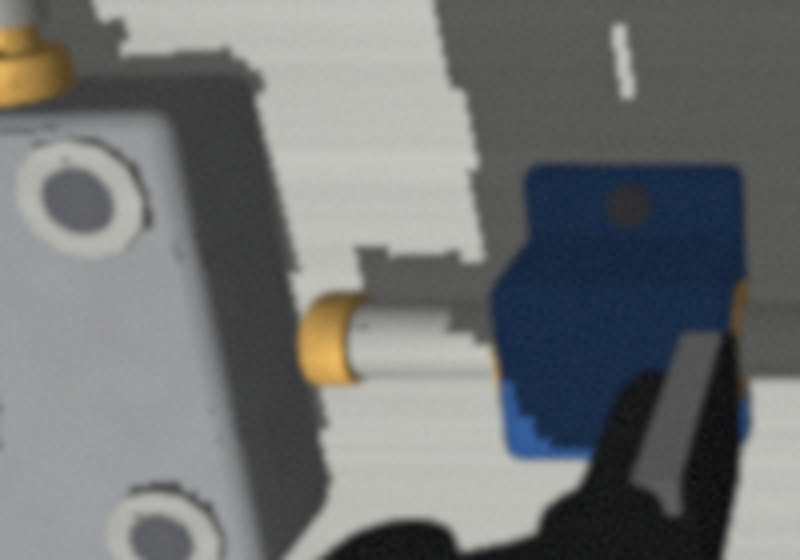

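This is my 12th and last view. Tip c's end is at crop (298,340) and the casting's upper edge at (222,340), 19 px apart, so about 8.5 mm is left. I advance 6 mm, then creep by force.

Call:
{"api": "jog_arm", "payload": {
  "rows": [
    [0,-0.0015,0,0,0,0,45],
    [0,-0.003,0,0,0,0,45],
    [0,-0.0045,0,0,0,0,45],
    [0,-0.0055,0,0,0,0,45],
    [0,-0.006,0,0,0,0,45],
    [0,-0.006,0,0,0,0,45]
  ]
}}

```text
time: 21.65
tool_pos: [0.6665, 0.0697, 0.05]
tcp_rot: [0.064, 1.576, -0.068]
wrist_force: [2.1, 3.5, 2.9]
width: 0.454
```

```bash
python3 f.py
```

```text
21.85 [0.6665 0.0697 0.05  ] [1.8867 3.0314 2.1135] [0.5126 0.3696 0.6684] [ 0.5266 -0.2578  0.0073]
```

Call:
{"api": "jog_arm", "payload": {
  "rows": [
    [0,-0.0003,0,0,0,0,45],
    [0,-0.0006,0,0,0,0,45],
    [0,-0.0006,0,0,0,0,45]
  ]
}}

```text
time: 22.2
tool_pos: [0.6664, 0.0692, 0.05]
tcp_rot: [0.064, 1.576, -0.068]
wrist_force: [1.5, 4.0, 1.7]
width: 0.448
```

Call:
{"api": "jog_arm", "payload": {
  "rows": [
    [0,-0.0003,0,0,0,0,45],
    [0,-0.0006,0,0,0,0,45],
    [0,-0.0006,0,0,0,0,45]
  ]
}}

```text
time: 22.5
tool_pos: [0.6664, 0.0686, 0.05]
tcp_rot: [0.064, 1.576, -0.068]
wrist_force: [1.2, 3.9, 2.2]
width: 0.448
```

Call:
{"api": "jog_arm", "payload": {
  "rows": [
    [0,-0.0003,0,0,0,0,45],
    [0,-0.0006,0,0,0,0,45],
    [0,-0.0006,0,0,0,0,45]
  ]
}}

```text
time: 22.8
tool_pos: [0.6663, 0.0679, 0.05]
tcp_rot: [0.064, 1.576, -0.068]
wrist_force: [1.8, 4.5, 1.4]
width: 0.452
```

Call:
{"api": "jog_arm", "payload": {
  "rows": [
    [0,-0.0003,0,0,0,0,45],
    [0,-0.0006,0,0,0,0,45],
    [0,-0.0006,0,0,0,0,45]
  ]
}}

```text
time: 23.1
tool_pos: [0.6662, 0.0673, 0.05]
tcp_rot: [0.064, 1.576, -0.068]
wrist_force: [1.3, 3.8, 1.3]
width: 0.449
```

```bash
python3 f.py
```

```text
23.3 [0.6662 0.0673 0.05  ] [1.166  3.9099 1.8351] [0.5693 0.4729 0.3267] [ 0.6178 -0.26   -0.0345]
```

Call:
{"api": "jog_arm", "payload": {
  "rows": [
    [0,-0.0003,0,0,0,0,45],
    [0,-0.0006,0,0,0,0,45],
    [0,-0.0006,0,0,0,0,45]
  ]
}}

```text
time: 23.65
tool_pos: [0.6662, 0.0667, 0.05]
tcp_rot: [0.064, 1.576, -0.068]
wrist_force: [0.9, 4.9, 1.5]
width: 0.452
```

```bash
python3 f.py
```

```text
23.85 [0.6662 0.0666 0.05  ] [1.3961 4.0035 1.9805] [0.7657 0.5178 0.4102] [ 0.6109 -0.2471 -0.0182]
```

Call:
{"api": "jog_arm", "payload": {
  "rows": [
    [0,-0.0003,0,0,0,0,45],
    [0,-0.0006,0,0,0,0,45],
    [0,-0.0006,0,0,0,0,45]
  ]
}}

```text
time: 24.2
tool_pos: [0.6661, 0.066, 0.05]
tcp_rot: [0.064, 1.576, -0.068]
wrist_force: [1.0, 3.7, 2.6]
width: 0.451
```

```bash
python3 f.py
```

```text
24.4 [0.6661 0.066  0.05  ] [1.5213 3.9674 1.9359] [0.5127 0.575  0.5205] [ 0.6394 -0.2794 -0.0189]
```

Call:
{"api": "jog_arm", "payload": {
  "rows": [
    [0,-0.0003,0,0,0,0,45],
    [0,-0.0006,0,0,0,0,45],
    [0,-0.0006,0,0,0,0,45]
  ]
}}

```text
time: 24.75
tool_pos: [0.6661, 0.0659, 0.05]
tcp_rot: [0.065, 1.576, -0.067]
wrist_force: [1.5, 5.8, 2.9]
width: 0.451
```

```bash
python3 f.py
```

```text
24.95 [0.6661 0.0659 0.05  ] [1.5909 5.3824 2.4822] [0.5722 0.4329 0.2702] [ 0.8653 -0.2628  0.0084]
```

Stop c has met the casting: it advanced only 0.1 mm and the force rose from 4.0 to 5.4 N. One more small press.

Call:
{"api": "jog_arm", "payload": {
  "rows": [
    [0,-0.0004,0,0,0,0,45],
    [0,-0.0007,0,0,0,0,45],
    [0,-0.0007,0,0,0,0,45]
  ]
}}

```text
time: 25.3
tool_pos: [0.6661, 0.0659, 0.05]
tcp_rot: [0.066, 1.576, -0.067]
wrist_force: [1.5, 7.1, 1.7]
width: 0.449
```

```bash
python3 f.py
```

```text
25.5 [0.6661 0.0658 0.05  ] [1.5461 6.5128 1.939 ] [0.1966 0.7572 0.434 ] [ 0.9721 -0.2752 -0.0124]
```

Stop c holds at about 2.5 N of contact. I retract and lift, then re-feel a and b lightly to confirm they still bear on the casting.

Call:
{"api": "jog_arm", "payload": {
  "rows": [
    [0,0.002,0,0,0,0,45],
    [0,0.005,0,0,0,0,45],
    [0,0.009,0,0,0,0,45],
    [0,0.0095,0,0,0,0,45],
    [-0.02,0.0095,0,0,0,0,45],
    [-0.05,0.0095,0,0,0,0,45],
    [-0.075,0.0095,0,0,0,0,45],
    [-0.075,0.0095,0,0,0,0,45],
    [-0.075,-0.1175,-0.137,1.571,0,0,45],
    [-0.075,-0.1175,-0.137,1.571,0,0,45],
    [-0.075,-0.1175,-0.137,1.571,0,0,45],
    [-0.075,-0.1175,-0.137,1.571,0,0,45],
    [-0.075,-0.1175,-0.137,1.571,0,0,45],
    [-0.075,-0.1175,-0.137,1.571,0,0,45],
    [-0.075,-0.1175,-0.137,1.571,0,0,45],
    [-0.075,-0.1175,-0.137,1.571,0,0,45],
    [-0.075,-0.1175,-0.137,1.571,0,0,45],
    [-0.075,-0.1175,-0.137,1.571,0,0,45],
    [-0.075,-0.1175,-0.137,1.571,0,0,45],
    [-0.075,-0.1175,-0.137,1.571,0,0,45]
  ]
}}

```text
time: 27.55
tool_pos: [0.5194, -0.0397, 0.1249]
tcp_rot: [1.267, 1.173, -1.277]
wrist_force: [-0.2, 0.3, 0.1]
width: 0.448
```

```bash
python3 f.py
python3 - <<'E'
from h import *
print(R.from_rotvec(monitor.read_state()["tcp_rot"]).as_matrix())
import cv2
# did the casting move in the top view? shift of bearing crop vs the first picture
a=cv2.imread("pics/top0.png",0);b=cv2.cvtColor(imaging.read_camera("top"),cv2.COLOR_BGR2GRAY)
sl=np.s_[150:195,262:322]
print(cv2.phaseCorrelate(a[sl].astype(np.float32),b[sl].astype(np.float32),cv2.createHanningWindow((60,45),cv2.CV_32F)))
E
```

```text
27.75 [ 0.5198 -0.0397  0.1255] [-0.1451  0.3616 -0.3402] [0.4373 0.4481 0.421 ] [ 0.0122 -0.0001  0.013 ]
[[-0.0066  0.9965 -0.0832]
 [-0.0006 -0.0832 -0.9965]
 [-1.     -0.0066  0.0011]]
((0.6402476447689587, 0.24695067960024986), 0.267635372656363)
```

Call:
{"api": "jog_arm", "payload": {
  "rows": [
    [0.03,0,0,0,0,0,45],
    [0.06,0,0,0,0,0,45],
    [0.075,0,0,0,0,0,45],
    [0.075,0.0,0,0,0,0,45],
    [0.075,0.003,0,0,0,0,45],
    [0.075,0.006,0,0,0,0,45],
    [0.075,0.008,0,0,0,0,45],
    [0.075,0.0085,0,0,0,0,45],
    [0.075,0.0085,0,0,0,0,45]
  ]
}}

```text
time: 28.75
tool_pos: [0.5288, -0.0405, 0.0514]
tcp_rot: [1.267, 1.171, -1.274]
wrist_force: [0.3, 0.1, -0.4]
width: 0.447
```

```bash
python3 f.py
```

```text
28.95 [ 0.5283 -0.0405  0.0509] [ 0.1086  0.4092 -0.0302] [0.3311 0.4321 0.2875] [ 0.0096  0.0126 -0.014 ]
```

Call:
{"api": "jog_arm", "payload": {
  "rows": [
    [0,0.0004,0,0,0,0,45],
    [0,0.0008,0,0,0,0,45],
    [0,0.0008,0,0,0,0,45]
  ]
}}

```text
time: 29.3
tool_pos: [0.5288, -0.0405, 0.0507]
tcp_rot: [1.267, 1.173, -1.276]
wrist_force: [-0.3, 0.0, 0.9]
width: 0.448
```

```bash
python3 f.py
```

```text
29.5 [ 0.5288 -0.0405  0.0507] [-0.8015 -0.0231  0.9744] [0.4666 0.0655 0.3775] [ 0.006   0.0714 -0.0267]
```

Call:
{"api": "jog_arm", "payload": {
  "rows": [
    [0,0.0006,0,0,0,0,45],
    [0,0.0012,0,0,0,0,45],
    [0,0.0012,0,0,0,0,45]
  ]
}}

```text
time: 29.85
tool_pos: [0.5289, -0.0405, 0.0506]
tcp_rot: [1.266, 1.175, -1.277]
wrist_force: [-4.2, -0.3, 4.7]
width: 0.445
```

```bash
python3 f.py
```

```text
30.05 [ 0.5289 -0.0405  0.0506] [-4.823   0.3799  4.7097] [0.4752 0.7036 0.303 ] [0.0292 0.8344 0.0033]
```

At 4.8 N, above the roughly 4 N of slide friction, stop a does not advance, so it still bears. One nudge to 6 N, as before.

Call:
{"api": "jog_arm", "payload": {
  "rows": [
    [0,0.0004,0,0,0,0,45],
    [0,0.0007,0,0,0,0,45],
    [0,0.0007,0,0,0,0,45]
  ]
}}

```text
time: 30.4
tool_pos: [0.5289, -0.0405, 0.0505]
tcp_rot: [1.265, 1.176, -1.278]
wrist_force: [-5.5, 0.9, 4.9]
width: 0.449
```

```bash
python3 f.py;python3 - <<'E'
from h import *
print(R.from_rotvec(monitor.read_state()["tcp_rot"]).as_matrix())
E
```

```text
30.6 [ 0.5289 -0.0405  0.0505] [-5.4815  0.3905  4.7696] [0.4102 0.2864 0.354 ] [0.045  0.8546 0.0211]
[[-0.0103  0.9965 -0.0832]
 [-0.0003 -0.0832 -0.9965]
 [-0.9999 -0.0103  0.0011]]
```

Call:
{"api": "jog_arm", "payload": {
  "rows": [
    [0,-0.002,0,0,0,0,45],
    [0,-0.005,0,0,0,0,45],
    [0,-0.009,0,0,0,0,45],
    [0,-0.0095,0,0,0,0,45],
    [-0.03,-0.0095,0,0,0,0,45],
    [-0.06,-0.0095,0,0,0,0,45],
    [-0.06,-0.0095,0,0,0,0,45],
    [-0.06,-0.006,0.03,0,0,0,45],
    [-0.06,-0.005,0.06,0,0,0,45],
    [-0.06,-0.005,0.079,0,0,0,45],
    [-0.06,-0.005,0.079,0,0,0,45],
    [-0.06,-0.005,0.079,0,0,0,45],
    [-0.03,-0.005,0.079,0,0,0,45],
    [0,-0.005,0.079,0,0,0,45],
    [0,-0.005,0.079,0,0,0,45],
    [0,-0.002,0.079,0,0,0,45],
    [0,0.001,0.079,0,0,0,45],
    [0,0.003,0.079,0,0,0,45],
    [0,0.0035,0.079,0,0,0,45],
    [0,0.0035,0.079,0,0,0,45]
  ]
}}

```text
time: 32.65
tool_pos: [0.5266, -0.1197, 0.0515]
tcp_rot: [1.266, 1.174, -1.277]
wrist_force: [1.0, 0.1, 0.0]
width: 0.45
```

```bash
python3 f.py
```

```text
32.85 [ 0.5257 -0.1196  0.0507] [ 0.4754 -0.4115 -0.0366] [0.3211 0.5021 0.065 ] [-0.0009  0.0279 -0.0244]
```

Call:
{"api": "jog_arm", "payload": {
  "rows": [
    [0,0.001,0,0,0,0,45],
    [0,0.002,0,0,0,0,45],
    [0,0.0028,0,0,0,0,45],
    [0,0.0028,0,0,0,0,45]
  ]
}}

```text
time: 33.3
tool_pos: [0.5277, -0.1197, 0.0504]
tcp_rot: [1.264, 1.177, -1.28]
wrist_force: [-2.4, -0.5, 2.7]
width: 0.454
```

```bash
python3 f.py
```

```text
33.5 [ 0.5278 -0.1197  0.0504] [-3.2421 -0.4203  2.5526] [0.4989 0.2225 0.1837] [-0.0048  0.5261  0.0201]
```

Call:
{"api": "jog_arm", "payload": {
  "rows": [
    [0,0.0005,0,0,0,0,45],
    [0,0.0009,0,0,0,0,45],
    [0,0.0009,0,0,0,0,45]
  ]
}}

```text
time: 33.85
tool_pos: [0.5278, -0.1197, 0.0503]
tcp_rot: [1.264, 1.178, -1.281]
wrist_force: [-6.7, -0.5, 4.8]
width: 0.451
```

```bash
python3 f.py
```

```text
34.05 [ 0.5278 -0.1197  0.0503] [-6.0763 -0.1126  4.8274] [0.4037 0.4811 0.4194] [ 0.0019  0.9521 -0.0027]
```

Stop b also stands firm at 6.1 N without advancing. I retract, lift clear, and move towards the robot side, away from the top camera's view of the casting.

Call:
{"api": "jog_arm", "payload": {
  "rows": [
    [0,-0.002,0,0,0,0,45],
    [0,-0.005,0,0,0,0,45],
    [0,-0.009,0,0,0,0,45],
    [0,-0.0095,0,0,0,0,45],
    [-0.03,-0.0095,0,0,0,0,45],
    [-0.06,-0.0095,0,0,0,0,45],
    [-0.09,-0.0095,0,0,0,0,45],
    [-0.12,-0.02,0,0,0,0,45],
    [-0.15,-0.05,0,0,0,0,45],
    [-0.18,-0.08,0.05,0,0,0,45],
    [-0.18,-0.08,0.1,0,0,0,45],
    [-0.18,-0.08,0.15,0,0,0,45],
    [-0.18,-0.08,0.2,0,0,0,45],
    [-0.18,-0.08,0.2,0,0,0,45],
    [-0.18,-0.08,0.2,0,0,0,45],
    [-0.18,-0.08,0.2,0,0,0,45]
  ]
}}

```text
time: 35.7
tool_pos: [0.4338, -0.3115, 0.2311]
tcp_rot: [1.265, 1.18, -1.281]
wrist_force: [0.5, 0.3, 0.4]
width: 0.45
```

```bash
python3 f.py
python3 - <<'E'
from h import *
import cv2
H=cv2.createHanningWindow
for n,sl in[("top",np.s_[150:192,262:322]),("scene",np.s_[198:238,296:342]),("scene",np.s_[135:175,230:265])]:
    a=cv2.imread(f"pics/{n}0.png",0)[sl].astype(np.float32);b=cv2.cvtColor(imaging.read_camera(n),cv2.COLOR_BGR2GRAY)[sl].astype(np.float32)
    print(n,cv2.phaseCorrelate(a,b,H(a.shape[::-1],cv2.CV_32F)),a.mean(),b.mean())
E
```

```text
35.9 [ 0.4342 -0.3108  0.2315] [ 0.1943  0.1733 -0.1912] [0.4104 0.3945 0.4537] [ 0.0137 -0.0048 -0.0036]
top ((0.11534612028857794, 0.4605474902530098), 0.9312176633764196) 125.93849 139.72699
scene ((-0.10817386965052123, 1.1063879389632376), 0.31737367709477743) 108.910866 87.91848
scene ((0.01572790132269475, -0.06025024791459188), 0.9119730614953571) 130.68 137.94286
```

The top view shows 0.46 px towards the robot, opposite to any push, so it may be shadow. I'll check against a static reference and with the casting's edges.

Run:
```python
from h import *
import cv2
b=cv2.cvtColor(imaging.read_camera("top"),cv2.COLOR_BGR2GRAY);a=cv2.imread("pics/top0.png",0)
def ecc(sl):
    A=cv2.Laplacian(cv2.GaussianBlur(a[sl],(5,5),1),cv2.CV_32F);B=cv2.Laplacian(cv2.GaussianBlur(b[sl],(5,5),1),cv2.CV_32F)
    c,W=cv2.findTransformECC(A,B,np.eye(2,3,dtype=np.float32),cv2.MOTION_TRANSLATION);return c,W[:,2]
for n,sl in[("casting boss+holes",np.s_[152:186,266:320]),("boss",np.s_[155:184,274:308]),("plate top left holes",np.s_[132:150,205:255]),("lookalike",np.s_[188:228,348:392]),("guide c",np.s_[152:182,230:256]),("bottle",np.s_[165:190,122:148]),("tray",np.s_[40:110,205:360])]:
    try: print(n,ecc(sl))
    except cv2.error: print(n,"fail")
```

```text
casting boss+holes (0.960333327862975, array([ 0.0201, -0.0362], dtype=float32))
boss (0.9966288187240265, array([ 0.0113, -0.0067], dtype=float32))
plate top left holes (0.9774624844601602, array([-0.0374, -0.0295], dtype=float32))
lookalike (0.9828899176230497, array([-0.0349, -0.0238], dtype=float32))
guide c (0.9929050543771287, array([ 0.0505, -0.0269], dtype=float32))
bottle (0.9977992739662729, array([-0.0024, -0.0186], dtype=float32))
tray (0.9961938396535223, array([-0.0137, -0.0099], dtype=float32))
```

The casting has shifted less than 0.04 px (about 0.1 mm), so the earlier figure came from shadow. Handing in.

```bash
python3 -c "
from workcell import finish_job
print(finish_job())"
```

```text
the job is handed in; nothing more can be done
None
```

I brought all three work stops up to the casting in order (a, b, then c) and handed the job in at about 36 s of the 69 s allowed. No verdict was reported.

I pushed each post with the rear pad of half-open jaws and crept in 0.5–0.6 mm steps. Each stop halted against the casting at 6 to 6.5 N at the wrist. With about 4 N of that being slide friction, roughly 2 to 2.5 N is contact.

- **Stops a and b:** I felt both again after setting c. Neither advanced at 5.5 N (a) and 6.1 N (b), so both still bear on the casting.
- **Stop c:** I did not feel it again after releasing it. The touch when I set it was clear: the stop halted and the force rose from 4.0 to 6.5 N.
- **Casting shift:** Image alignment in the top view puts it below 0.04 px, about 0.1 mm.
- **Disagreeing check:** A first check by phase correlation suggested 0.46 px in the top view, and 1.1 px at low confidence in the scene view. I put this down to the arm's shadow: the top-view shift pointed against the direction of pushing, and fixed items checked by alignment showed the same near-zero shift.
- **Surroundings:** The bottle has not moved. I did not check the loupe, gear or tape measure, but the arm never worked near them.
- **Arm at hand-in:** It was clear of everything, with wrist force at zero within noise.

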